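# Box up the coin slot bezel

### The job

Take the cream coin slot bezel out of its bench cradle and set it down softly, slit upwards, on the floor of the tin box between the two rubber blocks; do not drop it in. Then lower the box's lid gently, without letting it fall, until it is fully closed. Leave the other things on the counter where they are.

Things in the scene. Friction and masses are not known exactly. Their poses are not given: they have to be found in the camera images.
- bezel: coin slot bezel: cream bakelite block 64 mm long (its x) x 34 mm wide (its y) x 38 mm high, a coin slit along the top; origin at the centre of its underside. It starts standing in the cradle. Turned end for end it is the same.
- cradle: bench cradle fixed to the counter: dark steel channel 64 mm long (its x), floor plate 4 mm thick, 64 x 74 mm; two cheeks 7 mm thick, 38 mm apart, rise to 41 mm above the counter along the bezel's whole long sides (the bezel's top is 1 mm higher). Its ends are open: there only the bezel's ends can be gripped. Origin at the underside's centre.
- tin_box: tin parts box fixed to the counter, outside 110 mm front to back (its x, +x to the hinge) x 170 mm wide (its y) x 70 mm high, walls and floor 4 mm; origin at the underside's centre. Inside, a divider 68 mm high parts a narrow rear trough from the front pocket, which is 72 mm front to back and 162 mm wide.
- nest (a point): the bezel's place: middle of the front pocket's floor, 4 mm above the counter; axes as the box's. Fixed rubber blocks 10 mm high (44 mm along x, 20 mm along y) leave a 40 mm gap across y (faces at y = +-20 mm). The bezel stands between them, length along x: front wall and divider are 4 mm from its ends (no room for fingers), its long sides can be gripped above the blocks.
- lid (a joint): lid angle in rad: 0 closed flat on the box, 1.57 upright, 2.1 fully back. A slightly stiff hinge: it stays where it is left when near upright, but falls shut below about 1.0.
- lid_hinge (a point): middle of the hinge line, at the top of the box's rear wall, 70 mm above the counter; the line runs along the box's y
- lid_bar (a point): middle of the lid's bar handle: a round steel bar 10 mm thick, 90 mm long, parallel to the hinge, 150 mm from it and 40 mm beyond the lid's front edge, joined to the lid by an arm at each end. Open, it is the highest part of the lid; closed, it stands 74 mm above the counter in front of the box. A pinched bar can turn between the fingers.
- nut_driver: bystander: worn nut driver with a walnut handle and steel shaft, 195 mm long, 28 mm thick, lying; origin under the middle
- wiper_arm: bystander: flat bronze coin wiper arm with a round hub, 115 mm long, 12 mm high, lying; origin under the middle
- coin_stack: bystander: stack of coins, 25 mm across, 30 mm high; origin under its centre
- screw_jar: bystander: glass jar with steel cap, 56 mm across, 70 mm high; origin under its centre
- screwdriver: bystander: black screwdriver, 190 mm long, lying; origin under it
- coil_bracket: bystander: small steel angle bracket with a copper coil, 50 x 34 x 40 mm; origin under its centre
Not all that is in view belongs to the job. Leave any red look-alike of the bezel alone.

How it is judged:
On the way:
1. the bezel stands on the box's floor between the rubber blocks, let go, while the lid is still open (x of bezel in the frame of nest between -0.008 and 0.008 m and y of bezel in the frame of nest between -0.007 and 0.007 m and z of bezel in the frame of nest below 0.004 m and angle between bezel's own z axis and vertical below 0.12 rad and angle between the x axis of bezel and the x axis of nest, either way round below 0.25 rad and contact force between the fingers and bezel below 0.1 N and value of joint lid above 0.9 rad), for 0.2 s.
At the end, for the whole second after the job is handed in: The bezel stands released and at rest on the box's floor, slit up (within 0.12 rad), between the rubber blocks (within 8 mm of the nest point front to back, 7 mm across, its underside less than 4 mm above the floor, its length front to back within 0.25 rad), and the lid is closed to within 0.05 rad (x of bezel in the frame of nest between -0.008 and 0.008 m and y of bezel in the frame of nest between -0.007 and 0.007 m and z of bezel in the frame of nest below 0.004 m and angle between bezel's own z axis and vertical below 0.12 rad and angle between the x axis of bezel and the x axis of nest, either way round below 0.25 rad and contact force between the fingers and bezel below 0.1 N and value of joint lid below 0.05 rad and linear speed of bezel below 0.03 m/s); the robot touches nothing.
It fails at once if the bezel is dropped in the box (faster than 0.4 m/s there) (z of bezel in the frame of nest below 0.05 m and x of bezel in the frame of nest between -0.06 and 0.06 m and y of bezel in the frame of nest between -0.08 and 0.08 m and linear speed of bezel above 0.4 m/s).
It fails at once if the lid falls or is slammed (closing faster than 3 rad/s) (velocity of joint lid below -3 rad/s).
It fails at once if one of the other things on the counter is moved more than 30 mm (distance of any of nut_driver, wiper_arm, coin_stack, screw_jar, screwdriver, coil_bracket from where it was at the start of the episode above 0.03 m).
It also fails if it takes over 67 s, if anything falls off the work surface, if the arm or the gripper's body presses on something with over 40 N, if the wrist force passes 120 N, or if a joint passes its speed limit or range.

### The arm

A 6-joint arm with a two-finger parallel gripper is mounted at the origin on the work surface. World frame = base frame: x ahead of the robot, y to its left, z up, the work surface at z = 0. Lengths are in m, angles in rad, forces in N, time in s.
With the tool pointing down it reaches from about 0.3 to 0.95 m from the base axis. Payload 3.1 kg.
Tool frame: the origin (TCP) lies midway between the tips of the shut fingers; the grasp point (between the pads) lies 19 mm behind it; y points along the fingers, x is the direction in which the jaws open and shut, and the axes are right-handed (so a half turn about y gives the same grasp; the last joint's range is limited). The gripper opens to 85 mm and grips with 20 to 120 N. Pads are 22 mm wide; open, the fingers measure 114 mm over their backs; the gripper's body (76 mm by 85 mm) begins 54 mm behind the grasp point. The pads swing forward as they close: fully open they stand 13 mm farther back than shut.
Start: joints at [1.188, 0.308, 1.634, -0, 1.2, -0.07], TCP at [0.192, 0.595, 0.231] pointing down, gripper open.
Joint ranges: [-3.06, 3.06], [-0.79, 1.96], [0.05, 2.63], [-1.19, 4.34], [0.05, 2.64], [-2.94, 2.94]. Speed limits (rad/s): [2.79, 2.79, 3.14, 3.14, 3.14, 3.14].

### API

Orientations are given as a unit quaternion [w, x, y, z].
In Python, from plant import arm gives the robot as it stands.
- The arm moves only by the tool play_rows, never from a script. Its argument "steps" is a list of rows, each a list of 3 entries, a list of its own where there are three numbers: the shift along the world's x, y, z in m, then the turn, a rotation vector about the world's x, y, z in rad, then the gripper command: -1 is fully open, 1 is shut, values between are in proportion. In form: [[[dx, dy, dz], [wx, wy, wz], grip], ...]. A call has 1 to 8 rows; each row shifts and turns the pose as measured when the row begins; what a row does not reach is not made up. A row lasts 1/8 s, in which the tool goes at most 62.5 mm and 10.7 degrees, less where a joint would pass 70% of its speed; a pose out of reach is approached as far as the arm can. A call with a gripper value outside its range is refused whole. The fingers move at their own pace and stop on an object; "newtons" is the grip in N (left out, the last holds). Time passes only in rows, so rows that do not move let the fingers close. It gives the time, the measured TCP pose, the force and the opening at its end, in the units of the state.
- arm.get_state(): the state, without advancing time (a new reading comes with each control period).
- arm.get_image(name): name is "side" or "top"; returns the picture (400x640x3 uint8, red, green, blue); there is no depth.
- arm.camera_model(name): a dict with "mtx" (3x3 intrinsics, pixels), "dist" ([k1, k2, p1, p2, k3] as OpenCV has them; the pictures are not rectified), "rvec" (rotation vector, rad) and "tvec" (3), from world to camera coordinates, as OpenCV has them. Camera axes: x right, y down, z forward; pixel columns grow to the right and rows downward; lengths in m; the calibration is good to about 2 mm. A picture is of the moment at which its call begins. camera_model takes no time and is no camera call.
- arm.sign_off(): hands the job in, once; it reports no verdict.
The state is a dict: "clock": time; "q": joint angles; "qvel": joint speeds; "joint_torque": joint torques, N m; "ee_pos": TCP position; "ee_rot": TCP orientation; "contact_force": force on the tool from outside, world axes, zero at the start; "wrist_torque": the same for the moment, N m; "opening": opening from 0.0 (shut) to 1.0 (fully open).
Only numpy, scipy, OpenCV 4.12 (cv2) and the standard library are available. Lean on these libraries where they do the work, as an engineer would, in place of code of your own. Each camera call takes 0.05 s, during which the arm holds its last target. There are 200 camera calls.

## Working session

There is one attempt and no reset: what is moved stays moved. The work goes in short steps, Python scripts to look and compute and a tool call to move; the robot and the scene stay as the last step left them, time stands still between calls to the robot, and variables do not carry over. Pictures are saved under pics/ and viewed, about 8 in all and at most 12, crops included, and the job is handed in when it is done.

Besides the shell and the picture viewer there is one more tool, called after "Call:" as name([rows], argument=value, ...), one row to a line, values as JSON. play_rows: Moves the arm, as the interface text tells. Its arguments: {"type":"object","properties":{"steps":{"type":"array"},"newtons":{"type":"number"}},"required":["steps"]}

```bash
mkdir -p pics
cat > h.py <<'E'
import numpy as np, cv2
from plant import arm
def cam(n):
    m=arm.camera_model(n); return [np.array(m[k],float) for k in("mtx","dist","rvec","tvec")]
def proj(n,P):
    K,d,r,t=cam(n); return cv2.projectPoints(np.array(P,float).reshape(-1,1,3),r,t,K,d)[0].reshape(-1,2)
def ray(n,uv):
    K,d,r,t=cam(n); R=cv2.Rodrigues(r)[0]
    p=cv2.undistortPoints(np.array(uv,float).reshape(-1,1,2),K,d).reshape(-1,2)
    D=np.c_[p,np.ones(len(p))]@R; return -R.T@t.ravel(),D
def atz(n,uv,z):
    c,D=ray(n,uv); return c+D*((np.array(z)-c[2])/D[:,2])[:,None]
def tri(uvt,uvs):
    out=[]
    c1,D1=ray("top",uvt);c2,D2=ray("side",uvs)
    for a,b in zip(D1,D2):
        s=np.linalg.lstsq(np.c_[a,-b],c2-c1,rcond=None)[0]
        p,q=c1+a*s[0],c2+b*s[1]; out.append(np.r_[(p+q)/2,np.linalg.norm(p-q)])
    return np.array(out)
def shot(n,f,crop=None,s=1):
    im=arm.get_image(n)[:,:,::-1]
    if crop: x0,y0,x1,y1=crop; im=im[y0:y1,x0:x1]
    cv2.imwrite("pics/"+f,cv2.resize(im,None,fx=s,fy=s,interpolation=cv2.INTER_CUBIC))
E
python3 - <<'E'
from h import *
shot("top","t0.png",s=1.25); shot("side","s0.png",s=1.25)
for n in("top","side"):
    print(ray(n,[[320,200]]))
s=arm.get_state(); print(s)
E
```

```text
(array([0.36879958, 0.00942962, 1.18244044]), array([[ 0.17442076, -0.01436131, -0.98457594]]))
(array([ 0.44540857, -0.76883978,  0.79594351]), array([[ 0.11301357,  0.7322352 , -0.67169629]]))
{'clock': 0.1, 'q': array([ 1.18828065e+00,  3.08941994e-01,  1.63506987e+00, -2.29359444e-05,
        1.19971667e+00, -6.97005354e-02]), 'qvel': array([-0.00117486, -0.00224098, -0.00281279, -0.00269516, -0.00098962,
       -0.0011958 ]), 'joint_torque': array([-8.30463250e-04, -4.16403472e+01, -2.77645111e+01, -8.09265521e-05,
        3.99722747e-03,  2.54984258e-05]), 'ee_pos': array([0.19208557, 0.5939537 , 0.23014188]), 'ee_rot': array([-0.57137281,  0.57218696,  0.41537737, -0.41664953]), 'contact_force': array([0.76126168, 0.0244415 , 0.02214969]), 'wrist_torque': array([ 0.01625279,  0.03163248, -0.02130228]), 'opening': 0.9996514436092249}
```

View pics/t0.png

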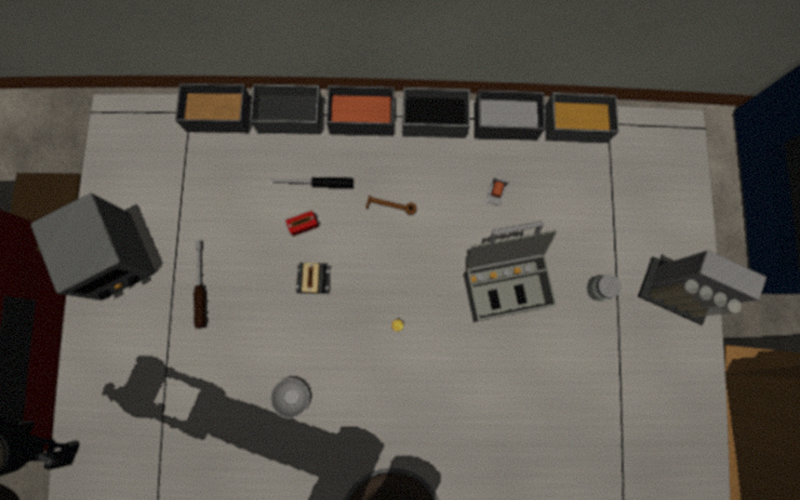

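View pics/s0.png

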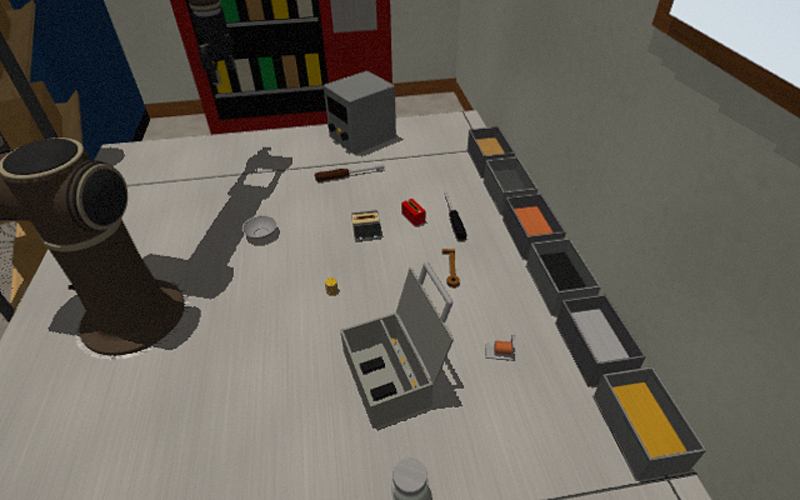

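The top view shows two candidates: the cream bezel in the dark cradle at full-frame (250,222), and the red look-alike at (242,178). The yellow coin stack at (318,260) is not one. I choose the cream bezel. The box is at about (408,222), its lid open and leaning back, with the bar at about (410,186). In the side view the bezel is at (293,175) and the box at about (315,300).

Run:
```python
from h import *
a=arm.get_image("top")[:,:,::-1]; b=arm.get_image("side")[:,:,::-1]
def c(im,x,y,w,h,s): return cv2.resize(im[y:y+h,x:x+w],None,fx=s,fy=s,interpolation=cv2.INTER_CUBIC)
t=np.hstack([c(a,225,197,50,50,6),c(a,360,170,100,60,5)[:300]])
T=np.vstack([t,np.hstack([c(b,270,155,50,50,6),c(a,360,205,100,60,5)])])
cv2.imwrite("pics/c1.png",T)
cv2.imwrite("pics/c2.png",c(b,260,200,120,145,4))
```

```text
(no output)
```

View pics/c1.png

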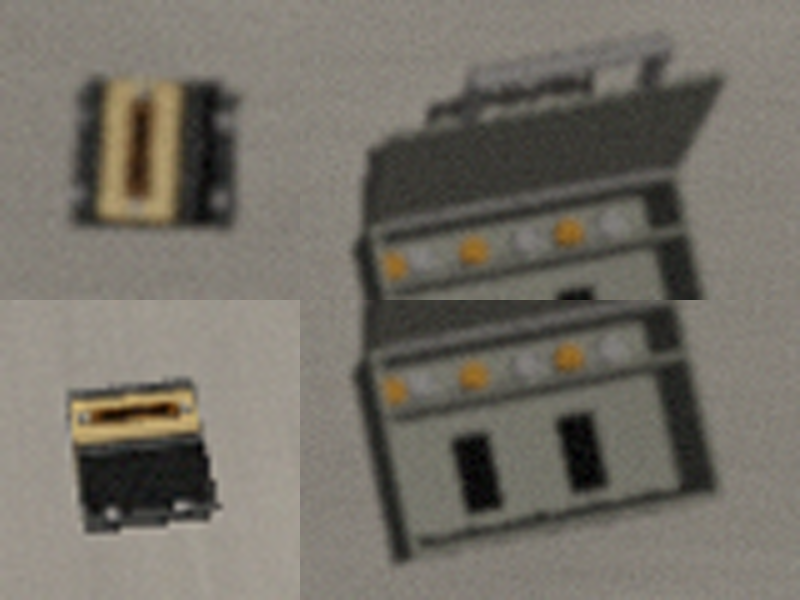

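View pics/c2.png

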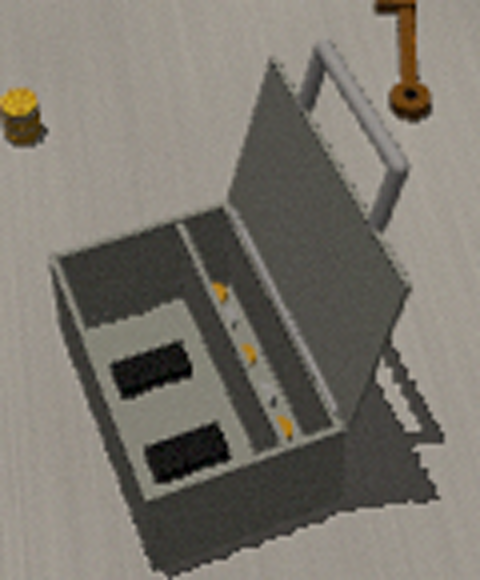

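Crops: the cream bezel stands in the cradle, its slit along world x. The box rim, rubber blocks and lid bar are all clear enough to fit the poses.

```bash
cat > fit.py <<'E'
from h import *
from scipy.optimize import least_squares
def px(o,p,s,off=(0,0)): return (np.array(p,float)-off+.5)/s-.5+o
bt=px((225,197),[(103,83),(184,83),(180,218),(97,218)],6)
bs=px((270,155),[(72,393),(195,380),(203,432),(75,443)],6,(0,300))
# order: top view up=+x, left=+y ; side right=+x, up=+y
T=np.array([bt[0],bt[1],bt[2],bt[3]]); S=np.array([bs[1],bs[2],bs[3],bs[0]])
P=tri(T,S); print("bezel top\n",P.round(4), P.mean(0).round(4))
ax=(P[0]+P[1]-P[2]-P[3])[:3]/2; print("len",np.linalg.norm(ax),"yaw",np.arctan2(ax[1],ax[0]),"wid",np.linalg.norm((P[0]+P[3]-P[1]-P[2])[:3]/2))
q=atz("top",T,.042);print("atz top",q.mean(0),atz("side",S,.042).mean(0))
bar_t=px((360,170),[(470,72),(670,40)],5,(300,0)); bar_s=px((260,200),[(322,45),(403,165)],4)
print("bar\n",tri(bar_t,bar_s).round(4))
rim=px((260,200),[(55,260),(148,498),(345,430),(230,205),(272,60),(410,290),(322,45),(403,165)],4)
blk=px((360,205),[(479,473),(582,451)],5,(300,300))
def model(v):
    x,y,a,l=v; c,s=np.cos(a),np.sin(a)
    W=lambda p:np.array([[x+c*X-s*Y,y+s*X+c*Y,Z] for X,Y,Z in p])
    h=lambda r,Y:(.055-r*np.cos(l),Y,.070+r*np.sin(l))
    side=W([(-.055,.085,.07),(-.055,-.085,.07),(.055,-.085,.07),(.055,.085,.07),h(.11,.085),h(.11,-.085),h(.15,.045),h(.15,-.045)])
    nx=-.055+.004+.036
    return side,W([(nx,.030,.013),(nx,-.030,.013)]),W([h(.15,.045),h(.15,-.045)]),W([(nx,0,.004)])[0],W([(.055,0,.07)])[0]
def res(v):
    s,b,k,_,_=model(v)
    return np.r_[(proj("side",s)-rim).ravel(),(proj("top",b)-blk).ravel(),(proj("top",k)-bar_t).ravel()]
r=least_squares(res,[.6,-.15,-.1,1.7],loss="soft_l1")
print(r.x,"\n",res(r.x).reshape(-1,2).round(1).tolist()); m=model(r.x); print("nest",m[3],"hinge",m[4],"bar",m[2].mean(0))
E
python3 fit.py
```

```text
bezel top
 [[5.394e-01 2.026e-01 4.530e-02 5.200e-03]
 [5.397e-01 1.670e-01 4.000e-02 2.600e-03]
 [4.771e-01 1.654e-01 4.400e-02 1.000e-04]
 [4.777e-01 2.020e-01 4.660e-02 3.300e-03]] [0.5085 0.1843 0.044  0.0028]
len 0.06226314484683167 yaw 0.017728858689464135 wid 0.036350632643985
atz top [0.50729655 0.18452469 0.042     ] [0.50997438 0.18711048 0.042     ]
bar
 [[ 5.808e-01 -1.752e-01  2.140e-01  3.100e-03]
 [ 5.993e-01 -2.689e-01  2.184e-01  4.000e-04]]
[ 0.49458685 -0.24323747  0.21294518  1.85676045] 
 [[-1.4, -1.1], [-0.3, 1.1], [0.4, -0.0], [-0.6, -1.3], [0.9, -0.5], [0.5, -1.1], [0.8, 1.0], [-0.6, 0.8], [-0.1, -0.8], [0.3, -0.5], [1.5, 0.9], [-1.5, 0.4]]
nest [ 0.47992566 -0.24640756  0.004     ] hinge [ 0.54834455 -0.2316138   0.07      ] bar [ 0.58970121 -0.22267152  0.21390852]
```

Run:
```python
from h import *
from scipy.spatial.transform import Rotation as R
s=arm.get_state(); w,x,y,z=s["ee_rot"]; print(R.from_quat([x,y,z,w]).as_matrix().round(3))
n=dict(coin=(398,325),wiperL=(368,203),wiperR=(412,209),driver=(200,285),driverTop=(200,243),red=(302,222),jar=(603,287),cup=(291,396),brk=(498,190),scrR=(352,183))
for k,v in n.items(): print(k,atz("top",[np.array(v)/1.25],.015)[0].round(3))
```

```text
[[ 0.308 -0.001 -0.951]
 [ 0.951 -0.001  0.308]
 [-0.002 -1.     0.   ]]
coin [ 0.41  -0.007  0.015]
wiperL [0.681 0.067 0.015]
wiperR [ 0.67  -0.033  0.015]
driver [0.487 0.432 0.015]
driverTop [0.581 0.439 0.015]
red [0.634 0.213 0.015]
jar [ 0.503 -0.463  0.015]
cup [0.254 0.218 0.015]
brk [ 0.72  -0.228  0.015]
scrR [0.727 0.104 0.015]
```

Call:
play_rows([
  [[0.04,-0.05,0],[0,0,-0.155],-1],
  [[0.04,-0.05,0],[0,0,-0.155],-1],
  [[0.04,-0.05,0],[0,0,-0.155],-1],
  [[0.04,-0.05,0],[0,0,-0.155],-1],
  [[0.04,-0.05,0],[0,0,-0.155],-1],
  [[0.04,-0.05,0],[0,0,-0.155],-1],
  [[0.04,-0.05,0],[0,0,-0.155],-1],
  [[0.03,-0.05,0],[0,0,-0.155],-1],
], newtons=40)

```text
clock: 1.2
ee_pos: [0.4961, 0.1991, 0.23]
ee_rot: [0.707, -0.707, 0.004, -0.006]
contact_force: [1.2, -0.2, 0.7]
opening: 0.999
```

Call:
play_rows([
  [[0.0125,-0.0135,-0.03],[0,0,0.03],-1],
  [[0,0,-0.055],[0,0,0],-1],
  [[0,0,-0.055],[0,0,0],-1],
  [[0,0,0],[0,0,0],-1],
])

```text
clock: 1.7
ee_pos: [0.5128, 0.18, 0.0887]
ee_rot: [0.708, -0.707, -0.006, -0.0]
contact_force: [0.1, -0.0, 1.0]
opening: 1.003
```

```bash
cat > st.py <<'E'
from h import *
from scipy.spatial.transform import Rotation as R
def st():
    s=arm.get_state(); w,x,y,z=s["ee_rot"]; M=R.from_quat([x,y,z,w]).as_matrix()
    print(round(s["clock"],2),s["ee_pos"].round(4),"jaw ang",round(np.arctan2(M[1,0],M[0,0]),4),"down",M[:,1].round(3),"F",s["contact_force"].round(1),"open",round(s["opening"],3),"q6",s["q"][5].round(2))
E
python3 - <<'E'
from st import *
st()
a=arm.get_image("top")[:,:,::-1]; b=arm.get_image("side")[:,:,::-1]
c=lambda im,x,y:cv2.resize(im[y:y+80,x:x+80],None,fx=5,fy=5,interpolation=cv2.INTER_CUBIC)
cv2.imwrite("pics/g1.png",np.hstack([c(a,205,170),c(b,250,130)]))
E
```

```text
1.7 [0.5128 0.18   0.0887] jaw ang 0.0074 down [ 0.009  0.002 -1.   ] F [ 0.1 -0.   1. ] open 1.003 q6 0.25
```

View pics/g1.png

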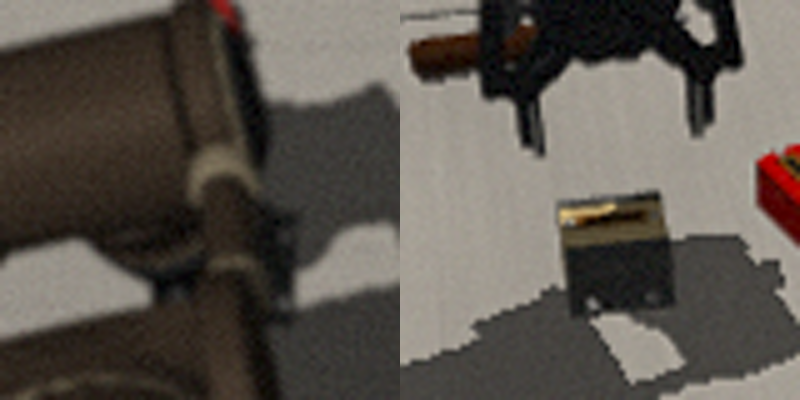

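The side crop shows the open fingers straddling the bezel above its ends: tips at crop x 535 and 700, bezel centre at about 612. Next I correct by about 5 mm and descend.

Call:
play_rows([
  [[-0.0043,0.0055,-0.01],[0.0,-0.009,0.01],-1],
  [[0,0,-0.025],[0,0,0],-1],
  [[0,0,-0.025],[0,0,0],-1],
  [[0,0,-0.01],[0,0,0],-1],
  [[0,0,0],[0,0,0],-1],
])

```text
clock: 2.42
ee_pos: [0.522, 0.1927, 0.0337]
ee_rot: [0.711, -0.703, -0.026, -0.011]
contact_force: [-0.6, -0.6, 0.2]
opening: 0.998
```

```bash
python3 -c "
from st import *
st()"
```

```text
2.42 [0.522  0.1927 0.0337] jaw ang 0.0218 down [ 0.052  0.012 -0.999] F [-0.6 -0.6  0.2] open 0.998 q6 0.26
```

Call:
play_rows([
  [[0,0,0],[0,0,0],-1],
])

```text
clock: 2.55
ee_pos: [0.523, 0.1932, 0.035]
ee_rot: [0.711, -0.703, -0.027, -0.011]
contact_force: [-0.1, -0.6, -0.4]
opening: 1.0
```

```bash
python3 -c "
from st import *
st();s=arm.get_state();print(s['q'],s['qvel'],s['joint_torque'],s['wrist_torque'])"
```

```text
2.55 [0.523  0.1932 0.035 ] jaw ang 0.0221 down [ 0.054  0.012 -0.998] F [-0.1 -0.6 -0.4] open 1.0 q6 0.26
[ 0.27734717  0.42073076  1.94784333 -0.00433922  0.71737065  0.25811572] [ 0.00327915 -0.00754028 -0.00216771 -0.00066905 -0.00011391  0.00038227] [ 2.42425036e-02 -3.82896888e+01 -1.97813559e+01 -5.64799004e-03
 -2.03636494e-01 -3.19168043e-05] [-0.01050356  0.018682    0.00705036]
```

Call:
play_rows([
  [[-0.0145,-0.0077,0.01],[-0.012,0.054,0],-1],
])

```text
clock: 2.68
ee_pos: [0.5083, 0.1857, 0.0457]
ee_rot: [0.707, -0.707, -0.008, 0.008]
contact_force: [0.4, 0.1, -0.6]
opening: 0.997
```

```bash
python3 -c "
from st import *
st();s=arm.get_state();print(s['q'],s['qvel'])"
```

```text
2.67 [0.5083 0.1857 0.0457] jaw ang 0.023 down [-0.  0. -1.] F [ 0.4  0.1 -0.6] open 0.997 q6 0.25
[2.69457472e-01 4.03212269e-01 1.94290375e+00 6.99562894e-04
 7.95812140e-01 2.45965690e-01] [-0.06874452 -0.15533829 -0.05076919  0.03686616  0.636653   -0.09845962]
```

Call:
play_rows([
  [[0,0,0],[0,0,0],-1],
  [[0,0,-0.008],[0,0,0],-1],
  [[0,0,-0.008],[0,0,0],-1],
])

```text
clock: 3.05
ee_pos: [0.5115, 0.1865, 0.0317]
ee_rot: [0.708, -0.706, -0.011, 0.005]
contact_force: [0.4, 0.8, 0.3]
opening: 0.997
```

```bash
python3 -c "
from st import *
st();s=arm.get_state();print(s['q'],s['qvel'])"
```

```text
3.05 [0.5115 0.1865 0.0317] jaw ang 0.0226 down [ 0.008  0.003 -1.   ] F [0.4 0.8 0.3] open 0.997 q6 0.25
[2.69435527e-01 4.28451625e-01 1.94397899e+00 7.38521902e-04
 7.60902056e-01 2.46337083e-01] [ 0.00065192  0.11421462  0.01039575 -0.00115952 -0.13604999  0.00179008]
```

Call:
play_rows([
  [[-0.004,-0.001,-0.01],[0,0.01,0],-1],
  [[-0.001,0,-0.01],[0,0.003,0],-1],
  [[-0.001,0,-0.008],[0,0.003,0],-1],
])

```text
clock: 3.42
ee_pos: [0.5039, 0.1852, 0.0003]
ee_rot: [0.708, -0.706, -0.004, 0.012]
contact_force: [-0.0, 0.3, 0.5]
opening: 1.0
```

```bash
python3 -c "
from st import *
st()"
```

```text
3.42 [5.039e-01 1.852e-01 3.000e-04] jaw ang 0.0226 down [-0.011  0.002 -1.   ] F [-0.   0.3  0.5] open 1.0 q6 0.24
```

Call:
play_rows([
  [[0.004,0,0.004],[0,-0.011,0],-1],
  [[0,0,0],[0,0,0],1],
  [[0,0,0],[0,0,0],1],
  [[0,0,0],[0,0,0],1],
  [[0,0,0],[0,0,0],1],
  [[0,0,0],[0,0,0],1],
], newtons=40)

```text
clock: 4.18
ee_pos: [0.5078, 0.1851, 0.004]
ee_rot: [0.708, -0.706, -0.008, 0.008]
contact_force: [0.0, -0.7, -0.6]
opening: 0.746
```

```bash
python3 -c "
from st import *
st()"
```

```text
4.17 [0.5078 0.1851 0.004 ] jaw ang 0.0226 down [-0.001  0.002 -1.   ] F [ 0.  -0.7 -0.6] open 0.746 q6 0.24
```

Gripped: the opening is 0.746, about 63 mm. Now lifting.

Call:
play_rows([
  [[0,0,0.008],[0,0,0],1],
  [[0.001,0,0.01],[0,0,0],1],
  [[0.001,0,0.012],[0,0,0],1],
  [[0.001,0,0.015],[0,0,0],1],
  [[0.001,0,0.02],[0,0,0],1],
  [[0,0,0.01],[0,0,0],1],
  [[0,0,0],[0,0,0],1],
])

```text
clock: 5.05
ee_pos: [0.5132, 0.1854, 0.0858]
ee_rot: [0.708, -0.706, -0.009, 0.007]
contact_force: [-0.4, 0.2, -1.1]
opening: 0.747
```

```bash
python3 -c "
from st import *
st()"
```

```text
5.05 [0.5132 0.1854 0.0858] jaw ang 0.0226 down [ 0.003  0.003 -1.   ] F [-0.4  0.2 -1.1] open 0.747 q6 0.24
```

Call:
play_rows([
  [[0,-0.02,0],[0,0,0],1],
  [[0,-0.04,0],[0,0,0],1],
  [[0,-0.045,0],[0,0,0],1],
  [[0,-0.03,0],[0,0,0],1],
  [[0,-0.012,0],[0,0,0],1],
  [[0,0,-0.02],[0,0,0],1],
  [[0,0,-0.02],[0,0,0],1],
  [[0,0,-0.005],[0,0,0],1],
])

```text
clock: 6.05
ee_pos: [0.5082, 0.0293, 0.036]
ee_rot: [0.708, -0.707, -0.006, 0.009]
contact_force: [-0.0, -0.5, -1.1]
opening: 0.745
```

```bash
python3 -c "
from st import *
st()"
```

```text
6.05 [0.5082 0.0293 0.036 ] jaw ang 0.0221 down [-0.005  0.001 -1.   ] F [-0.  -0.5 -1.1] open 0.745 q6 -0.05
```

Call:
play_rows([
  [[0,0,-0.012],[0,-0.005,0],1],
  [[0,0,-0.01],[0,0,0],1],
  [[0,0,-0.006],[0,0,0],1],
  [[0,0,-0.003],[0,0,0],1],
])

```text
clock: 6.55
ee_pos: [0.5087, 0.0299, 0.0035]
ee_rot: [0.708, -0.707, -0.009, 0.008]
contact_force: [-0.5, -0.7, -1.2]
opening: 0.744
```

Run:
```python
from st import *
st()
shot("side","g2.png",(240,170,400,290),4)
```

```text
6.55 [0.5087 0.0299 0.0035] jaw ang 0.0232 down [ 0.001  0.002 -1.   ] F [-0.5 -0.7 -1.2] open 0.744 q6 -0.05
```

View pics/g2.png

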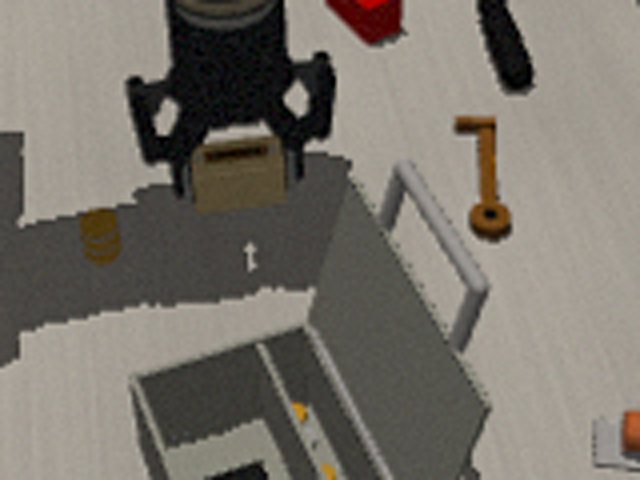

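The bezel is upright between the fingers at crop (238,175), just above the counter. I lower it until it touches.

Call:
play_rows([
  [[0,0,-0.002],[0,0,0],1],
  [[0,0,-0.002],[0,0,0],1],
])

```text
clock: 6.85
ee_pos: [0.5093, 0.03, -0.0003]
ee_rot: [0.708, -0.707, -0.009, 0.007]
contact_force: [-0.3, 0.2, -1.5]
opening: 0.748
```

Run:
```python
from st import *
st()
```

```text
6.85 [ 5.093e-01  3.000e-02 -3.000e-04] jaw ang 0.0232 down [ 0.003  0.002 -1.   ] F [-0.3  0.2 -1.5] open 0.748 q6 -0.05
```

Call:
play_rows([
  [[0,0,-0.0015],[0,0,0],1],
  [[0,0,-0.001],[0,0,0],1],
])

```text
clock: 7.1
ee_pos: [0.5093, 0.0299, -0.0005]
ee_rot: [0.708, -0.707, -0.008, 0.008]
contact_force: [-2.9, 0.3, 4.9]
opening: 0.745
```

Run:
```python
from st import *
st()
```

```text
7.1 [ 5.093e-01  2.990e-02 -5.000e-04] jaw ang 0.0234 down [ 0.     0.002 -1.   ] F [-2.9  0.3  4.9] open 0.745 q6 -0.05
```

Call:
play_rows([
  [[0,0,0],[0,0,0],-1],
  [[0,0,0],[0,0,0],-1],
  [[0,0,0],[0,0,0],-1],
  [[0,0,0.02],[0,0,0],-1],
  [[0,0,0.03],[0,0,0],-1],
  [[0,0,0.02],[0,0,-0.1],-1],
  [[0,0,0],[0,0,-0.175],-1],
  [[0,0,0],[0,0,-0.175],-1],
])

```text
clock: 8.1
ee_pos: [0.5102, 0.0298, 0.0719]
ee_rot: [0.691, -0.689, 0.153, -0.156]
contact_force: [-0.9, 0.8, 0.5]
opening: 0.997
```

Call:
play_rows([
  [[0,0,0],[0,0,-0.175],-1],
  [[0,0,0],[0,0,-0.175],-1],
  [[0,0,0],[0,0,-0.175],-1],
  [[0,0,0],[0,0,-0.175],-1],
  [[0,0,0],[0,0,-0.175],-1],
  [[0,0,0],[0,0,-0.15],-1],
  [[0,0,0],[0,0,-0.05],-1],
])

```text
clock: 8.98
ee_pos: [0.51, 0.0298, 0.0713]
ee_rot: [-0.504, 0.504, -0.494, 0.497]
contact_force: [-0.3, -0.2, -0.1]
opening: 0.998
```

Run:
```python
from st import *
st()
shot("side","g3.png",(240,170,400,290),4)
```

```text
8.97 [0.51   0.0298 0.0713] jaw ang -1.5535 down [ 0.003 -0.003 -1.   ] F [-0.3 -0.2 -0.1] open 0.998 q6 1.53
```

View pics/g3.png

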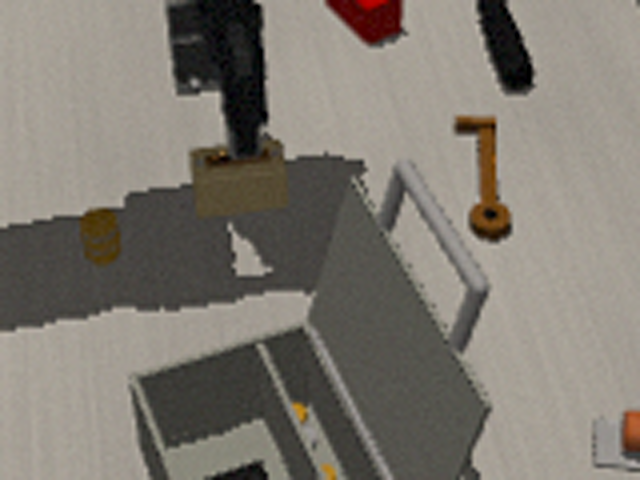

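The bezel stands upright and released on the counter at crop (240,180), and the jaws are turned by 90°. Next I descend onto its long sides.

Call:
play_rows([
  [[0,0,-0.015],[0,0,0],-1],
  [[-0.001,0,-0.02],[0,0,0],-1],
  [[-0.001,0,-0.015],[0,0.002,0],-1],
  [[0,0,-0.008],[0,0.0,0],-1],
  [[0,0,0],[0,0,0],-1],
])

```text
clock: 9.65
ee_pos: [0.5068, 0.0298, 0.0087]
ee_rot: [-0.504, 0.506, -0.495, 0.496]
contact_force: [0.4, 0.2, 0.1]
opening: 1.001
```

Run:
```python
from st import *
st()
```

```text
9.65 [0.5068 0.0298 0.0087] jaw ang -1.5513 down [-0.001 -0.003 -1.   ] F [0.4 0.2 0.1] open 1.001 q6 1.53
```

Call:
play_rows([
  [[0.0025,0,0.0035],[0,0,0],-1],
  [[0,0,0],[0,0,0],1],
  [[0,0,0],[0,0,0],1],
  [[0,0,0],[0,0,0],1],
  [[0,0,0],[0,0,0],1],
  [[0,0,0],[0,0,0],1],
  [[0,0,0],[0,0,0],1],
])

```text
clock: 10.52
ee_pos: [0.5113, 0.0298, 0.0143]
ee_rot: [0.505, -0.505, 0.494, -0.497]
contact_force: [1.2, -0.1, 1.0]
opening: 0.392
```

Run:
```python
from st import *
st()
```

```text
10.53 [0.5113 0.0298 0.0143] jaw ang -1.5513 down [ 0.003 -0.003 -1.   ] F [ 1.2 -0.1  1. ] open 0.392 q6 1.53
```

Call:
play_rows([
  [[0,0,0.01],[0,0,0],1],
  [[0,0,0.025],[0,0,0],1],
  [[0,0,0.035],[0,0,0],1],
  [[-0.01,0,0.035],[0,0,0],1],
  [[-0.02,-0.02,0.02],[0,0,0.05],1],
  [[-0.01,-0.04,0],[0,0,0.05],1],
  [[-0.01,-0.05,0],[0,0,0.05],1],
  [[0,-0.05,0],[0,0,0.04],1],
])

```text
clock: 11.52
ee_pos: [0.4586, -0.1311, 0.1467]
ee_rot: [0.553, -0.552, 0.439, -0.444]
contact_force: [-0.6, -0.2, -1.7]
opening: 0.388
```

Run:
```python
from st import *
st()
```

```text
11.53 [ 0.4586 -0.1311  0.1467] jaw ang -1.3473 down [ 0.006 -0.004 -1.   ] F [-0.6 -0.2 -1.7] open 0.388 q6 0.98
```

Call:
play_rows([
  [[0.004,-0.04,0],[0,0.003,0],1],
  [[0.008,-0.04,0],[0,0,0],1],
  [[0.008,-0.02,0],[0,0,0],1],
  [[0.0,-0.008,0],[0,0,0],1],
  [[0,0,0],[0,0,0],1],
])

```text
clock: 12.15
ee_pos: [0.4777, -0.2442, 0.1485]
ee_rot: [-0.552, 0.552, -0.441, 0.444]
contact_force: [0.6, 0.5, -1.2]
opening: 0.388
```

Run:
```python
from st import *
st()
a=arm.get_image("top")[:,:,::-1]; b=arm.get_image("side")[:,:,::-1]
c=lambda im,x,y:cv2.resize(im[y:y+130,x:x+100],None,fx=4,fy=4,interpolation=cv2.INTER_CUBIC)
cv2.imwrite("pics/g4.png",np.hstack([c(a,355,160),c(b,265,210)]))
```

```text
12.15 [ 0.4777 -0.2442  0.1485] jaw ang -1.3519 down [ 0.004 -0.003 -1.   ] F [ 0.6  0.5 -1.2] open 0.388 q6 0.8
```

View pics/g4.png

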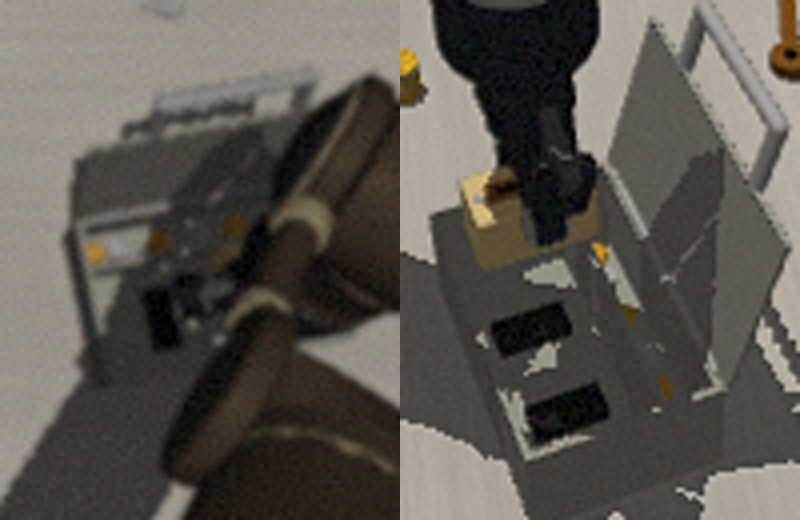

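Run:
```python
from st import *
a=-1.3519+np.pi/2; c,s=np.cos(a),np.sin(a)
for off in(-.004,0,.004):
  P=[[.4777+c*(X+off)-s*Y,-.2442+s*(X+off)+c*Y,.134] for X,Y in[(-.032,-.017),(.032,-.017)]]
  print(off,((proj("side",P)-[265,210]+.5)*4-.5+[400,0]).round(0).tolist())
```

```text
-0.004 [[479.0, 277.0], [596.0, 238.0]]
0 [[486.0, 275.0], [604.0, 236.0]]
0.004 [[494.0, 272.0], [611.0, 233.0]]
```

Run:
```python
from h import *
x,y,a=0.47992566,-0.24640756,0.21294518; c,s=np.cos(a),np.sin(a)
W=lambda p:[[x+c*X-s*Y,y+s*X+c*Y,Z] for X,Y,Z in p]
for y0,y1 in((.02,.04),(-.04,-.02)):
  t=W([(-.022,y1,.014),(.022,y1,.014),(.022,y0,.014),(-.022,y0,.014),(-.022,y0,.004),(.022,y0,.004)])
  print("side",((proj("side",t)-[265,210]+.5)*4-.5+[400,0]).round(0).tolist())
  print("top",((proj("top",t)-[360,205]+.5)*5-.5+[300,300]).round(0).tolist())
t=W([(X,Y,.07) for X in(-.036,.036) for Y in (.081,-.081)])
print("inner front rim, divider side",((proj("side",t)-[260,200]+.5)*4-.5).round(0).tolist(),"top",((proj("top",t)-[360,205]+.5)*5-.5+[300,300]).round(0).tolist())
im=arm.get_image("side")[:,:,::-1]
```

```text
side [[491.0, 323.0], [561.0, 300.0], [573.0, 326.0], [501.0, 350.0], [503.0, 360.0], [574.0, 336.0]]
top [[470.0, 512.0], [453.0, 433.0], [488.0, 426.0], [505.0, 505.0], [502.0, 506.0], [484.0, 428.0]]
side [[524.0, 407.0], [598.0, 381.0], [611.0, 410.0], [536.0, 437.0], [537.0, 446.0], [611.0, 420.0]]
top [[575.0, 491.0], [558.0, 413.0], [593.0, 406.0], [610.0, 484.0], [606.0, 485.0], [588.0, 408.0]]
inner front rim, divider side [[58.0, 258.0], [152.0, 493.0], [176.0, 221.0], [283.0, 445.0]] top [[419.0, 546.0], [718.0, 486.0], [390.0, 411.0], [686.0, 353.0]]
```

Call:
play_rows([
  [[0.0012,-0.0012,-0.01],[-0.003,0.004,-0.004],1],
  [[-0.0005,0,-0.018],[0,0,0],1],
  [[-0.001,0,-0.018],[0,0,0],1],
  [[-0.0005,0,-0.012],[0,0,0],1],
  [[0,0,0],[0,0,0],1],
])

```text
clock: 12.92
ee_pos: [0.475, -0.2409, 0.0847]
ee_rot: [-0.55, 0.554, -0.443, 0.442]
contact_force: [0.1, -0.4, -0.9]
opening: 0.388
```

Run:
```python
from st import *
st()
shot("side","g5.png",(265,210,365,340),5)
```

```text
12.93 [ 0.475  -0.2409  0.0847] jaw ang -1.3514 down [-0.005 -0.003 -1.   ] F [ 0.1 -0.4 -0.9] open 0.388 q6 0.81
```

View pics/g5.png

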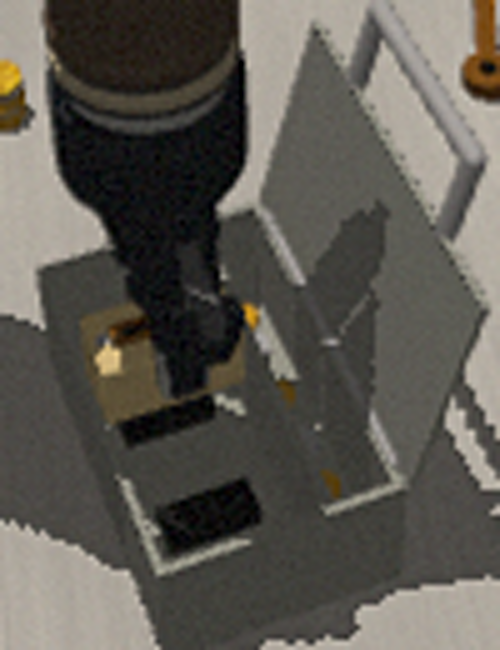

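The bezel hangs just above the rim at crop (165,360), over the pocket. Measured TCP is (0.475,-0.241), so I centre it on the target and descend slowly.

Call:
play_rows([
  [[0.004,-0.0047,0],[0.003,-0.005,-0.006],1],
  [[0,0,-0.006],[0,0,0],1],
  [[0,0,-0.006],[0,0,0],1],
  [[0,0,0],[0,0,0],1],
])

```text
clock: 13.48
ee_pos: [0.4813, -0.2474, 0.0742]
ee_rot: [0.551, -0.55, 0.442, -0.446]
contact_force: [0.1, -1.0, -1.2]
opening: 0.39
```

Run:
```python
from st import *
st()
```

```text
13.47 [ 0.4813 -0.2474  0.0742] jaw ang -1.3581 down [ 0.005 -0.003 -1.   ] F [ 0.1 -1.  -1.2] open 0.39 q6 0.8
```

Call:
play_rows([
  [[-0.002,0.0015,-0.006],[0,0.003,0],1],
  [[-0.0003,0,-0.008],[0,0,0],1],
  [[-0.0003,0,-0.008],[0,0,0],1],
  [[0,0,-0.004],[0,0,0],1],
])

```text
clock: 13.98
ee_pos: [0.4786, -0.2457, 0.0467]
ee_rot: [-0.55, 0.551, -0.443, 0.445]
contact_force: [-1.1, 0.7, -1.1]
opening: 0.387
```

Run:
```python
from st import *
st()
```

```text
13.97 [ 0.4786 -0.2457  0.0467] jaw ang -1.358 down [ 0.002 -0.003 -1.   ] F [-1.1  0.7 -1.1] open 0.387 q6 0.81
```

Call:
play_rows([
  [[0,0,-0.006],[0,0,0],1],
  [[0,0,-0.006],[0,0,0],1],
  [[0,0,-0.003],[0,0,0],1],
])

```text
clock: 14.35
ee_pos: [0.4785, -0.2456, 0.0303]
ee_rot: [-0.55, 0.551, -0.443, 0.445]
contact_force: [0.2, -0.6, -1.3]
opening: 0.392
```

Run:
```python
from st import *
st()
shot("side","g6.png",(265,210,365,340),5)
```

```text
14.35 [ 0.4785 -0.2456  0.0303] jaw ang -1.358 down [ 0.002 -0.003 -1.   ] F [ 0.2 -0.6 -1.3] open 0.392 q6 0.81
```

View pics/g6.png

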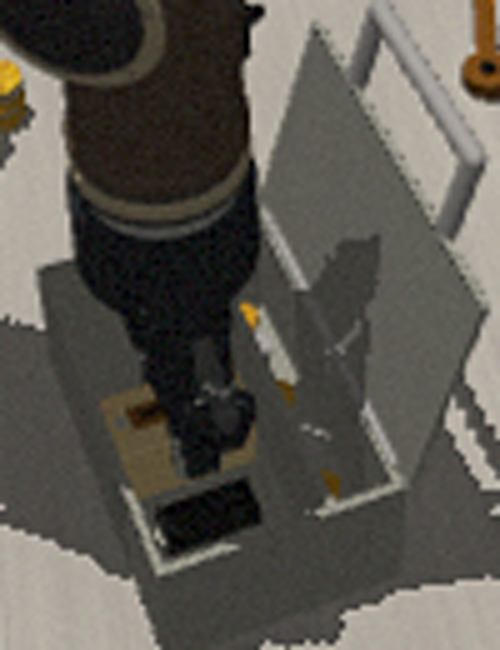

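The bezel is inside the pocket, and its lower edge at crop y≈495 is beside the near block. No contact force yet, so I go on slowly.

Call:
play_rows([
  [[0,0,-0.004],[0,0,0],1],
  [[0,0,-0.003],[0,0,0],1],
  [[0,0,-0.002],[0,0,0],1],
])

```text
clock: 14.78
ee_pos: [0.4788, -0.2458, 0.0209]
ee_rot: [-0.55, 0.551, -0.443, 0.445]
contact_force: [0.1, 0.6, -1.7]
opening: 0.388
```

Run:
```python
from st import *
st()
```

```text
14.78 [ 0.4788 -0.2458  0.0209] jaw ang -1.358 down [ 0.002 -0.003 -1.   ] F [ 0.1  0.6 -1.7] open 0.388 q6 0.81
```

Call:
play_rows([
  [[0,0,-0.002],[0,0,0],1],
  [[0,0,-0.0015],[0,0,0],1],
])

```text
clock: 15.02
ee_pos: [0.4788, -0.2459, 0.0183]
ee_rot: [-0.55, 0.551, -0.443, 0.445]
contact_force: [-4.9, 1.9, 14.3]
opening: 0.392
```

Run:
```python
from st import *
st()
```

```text
15.03 [ 0.4788 -0.2459  0.0183] jaw ang -1.3579 down [ 0.002 -0.003 -1.   ] F [-4.9  1.9 14.3] open 0.392 q6 0.81
```

The floor contact came at the expected height (TCP 0.0183). Now I release.

Call:
play_rows([
  [[0,0,0.0005],[0,0,0],1],
  [[0,0,0],[0,0,0],0],
  [[0,0,0],[0,0,0],-0.5],
  [[0,0,0],[0,0,0],-0.7],
  [[0,0,0.01],[0,0,0],-0.7],
  [[0,0,0.02],[0,0,0],-0.7],
  [[0,0,0.03],[0,0,0],-0.7],
  [[0,0,0.04],[0,0,0],-0.7],
])

```text
clock: 16.02
ee_pos: [0.4767, -0.2446, 0.1199]
ee_rot: [-0.55, 0.551, -0.445, 0.443]
contact_force: [0.4, -0.9, -0.6]
opening: 0.849
```

Call:
play_rows([
  [[-0.02,0,0.05],[0,0,0],-0.7],
  [[-0.03,0,0.05],[0,0,0],-0.7],
  [[-0.04,0.02,0.05],[0,0,0.15],-0.7],
  [[-0.02,0.04,0.03],[0,0,0.175],-0.7],
  [[0,0.04,0.03],[0,0,0.175],-0.7],
  [[0,0.04,0],[0,0,0.175],-0.7],
])

```text
clock: 16.77
ee_pos: [0.3692, -0.1064, 0.3408]
ee_rot: [-0.668, 0.669, -0.225, 0.238]
contact_force: [0.9, 0.3, 0.4]
opening: 0.853
```

Run:
```python
from st import *
st()
a=arm.get_image("top")[:,:,::-1]; b=arm.get_image("side")[:,:,::-1]
c=lambda im,x,y:cv2.resize(im[y:y+130,x:x+100],None,fx=4,fy=4,interpolation=cv2.INTER_CUBIC)
cv2.imwrite("pics/g7.png",np.hstack([c(a,360,150),c(b,265,210)]))
```

```text
16.77 [ 0.3692 -0.1064  0.3408] jaw ang -0.6671 down [ 0.016 -0.007 -1.   ] F [0.9 0.3 0.4] open 0.853 q6 0.27
```

View pics/g7.png

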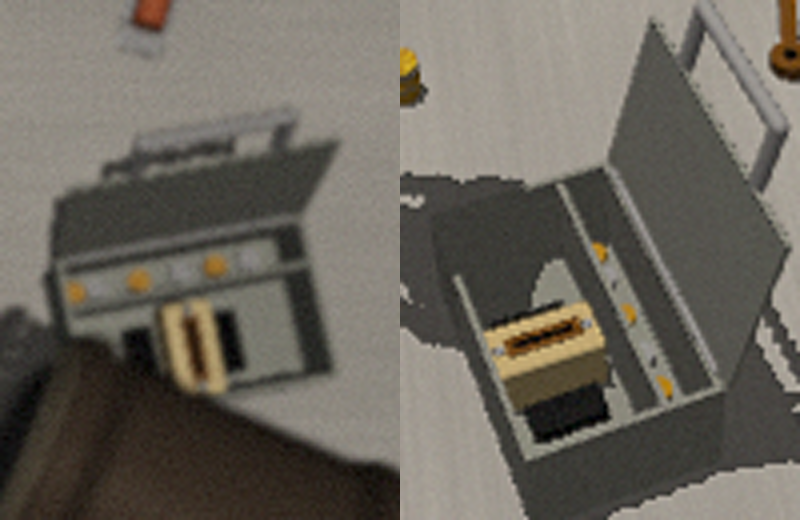

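The bezel stands upright in the nest, slit up: top crop (193,345), side crop (545,350). Now the lid bar: it is at about (0.590,-0.2225,0.215), and the jaws have to lie along the box's x (0.213 rad).

Call:
play_rows([
  [[0.03,-0.02,0],[0.007,0.016,0.15],-0.7],
  [[0.035,-0.02,0],[0,0,0.15],-0.7],
  [[0.035,-0.02,0],[0,0,0.15],-0.7],
  [[0.035,-0.02,0],[0,0,0.15],-0.7],
  [[0.035,-0.015,0],[0,0,0.1],-0.7],
  [[0.03,-0.012,0],[0,0,0.1],-0.7],
  [[0.015,-0.005,0],[0,0,0.05],-0.7],
  [[0,0,0],[0,0,0],-0.7],
])

```text
clock: 17.88
ee_pos: [0.5868, -0.2245, 0.337]
ee_rot: [-0.703, 0.704, 0.068, -0.073]
contact_force: [-0.6, 0.7, -1.1]
opening: 0.849
```

Run:
```python
from st import *
st()
```

```text
17.88 [ 0.5868 -0.2245  0.337 ] jaw ang 0.2007 down [-0.007 -0.003 -1.   ] F [-0.6  0.7 -1.1] open 0.849 q6 -0.63
```

Call:
play_rows([
  [[0.003,0.002,-0.03],[0.003,-0.007,0.012],-0.7],
  [[0,0,-0.035],[0,0,0],-0.7],
  [[0,0,-0.03],[0,0,0],-0.7],
  [[0,0,-0.01],[0,0,0],-0.7],
])

```text
clock: 18.38
ee_pos: [0.587, -0.2237, 0.2313]
ee_rot: [-0.703, 0.704, 0.073, -0.072]
contact_force: [-0.4, 0.1, 0.3]
opening: 0.854
```

Run:
```python
from st import *
st()
shot("side","g8.png",(290,150,410,260),5)
```

```text
18.38 [ 0.587  -0.2237  0.2313] jaw ang 0.2053 down [ 0.001 -0.002 -1.   ] F [-0.4  0.1  0.3] open 0.854 q6 -0.64
```

View pics/g8.png

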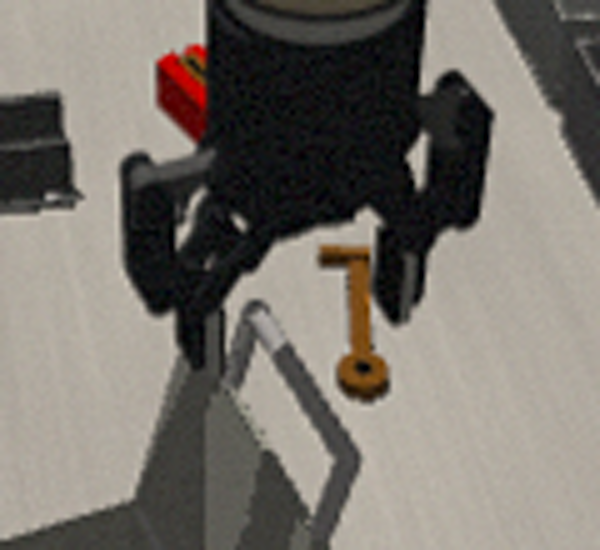

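The jaws straddle the bar: finger tips at crop (197,365) and (403,320), bar middle at about (303,385). Next I descend and pinch gently.

Call:
play_rows([
  [[0.003,0.001,-0.012],[0,0,0.006],-0.7],
  [[0,0,-0.012],[0,0,0],-0.7],
  [[0,0,-0.006],[0,0,0],-0.7],
  [[0,0,0],[0,0,0],0],
  [[0,0,0],[0,0,0],0.5],
  [[0,0,0],[0,0,0],1],
  [[0,0,0],[0,0,0],1],
  [[0,0,0],[0,0,0],1],
], newtons=25)

```text
clock: 19.42
ee_pos: [0.5923, -0.2238, 0.2036]
ee_rot: [-0.701, 0.705, 0.077, -0.072]
contact_force: [-0.1, 0.1, -1.1]
opening: 0.106
```

Run:
```python
from st import *
st()
```

```text
19.43 [ 0.5923 -0.2238  0.2036] jaw ang 0.2109 down [ 0.007 -0.005 -1.   ] F [-0.1  0.1 -1.1] open 0.106 q6 -0.64
```

Call:
play_rows([
  [[0,0,0],[0.005,0.005,0],0.6],
  [[0,0,0],[0,0,0],0.4],
  [[0,0,-0.005],[0,0,0],0.4],
  [[0,0,-0.002],[0,0,0],0.4],
  [[0,0,0],[0,0,0],1],
  [[0,0,0],[0,0,0],1],
  [[0,0,0],[0,0,0],1],
], newtons=25)

```text
clock: 20.3
ee_pos: [0.5926, -0.2239, 0.1964]
ee_rot: [0.703, -0.703, -0.075, 0.074]
contact_force: [1.0, 1.2, 0.4]
opening: 0.105
```

```bash
cat > lid.py <<'E'
from st import *
st()
H=np.array([.5483,-.2316,.07]); e=np.array([.9774,.2114,0])
p=arm.get_state()["ee_pos"]; d=(p-H)@e; lat=(p-H)@np.array([-.2114,.9774,0])
print("along",round(d,4),"lat",round(lat,4),"theta from x",round(np.arccos(-d/.15),3),"z off vs bar",round(p[2]-(.07+.15*np.sin(np.arccos(-d/.15))),4))
E
python3 lid.py
```

```text
20.3 [ 0.5926 -0.2239  0.1964] jaw ang 0.2108 down [ 0.002  0.001 -1.   ] F [1.  1.2 0.4] open 0.105 q6 -0.64
along 0.0449 lat -0.0019 theta from x 1.875 z off vs bar -0.0167
```

```bash
python3 -c "
import numpy as np
t=np.r_[1.875,np.arange(1.8,-.001,-.1)]
a=-.15*np.cos(t);z=.15*np.sin(t)
for i in range(len(t)-1):print(round(t[i+1],2),[round(v,4) for v in((a[i+1]-a[i])*.9774,(a[i+1]-a[i])*.2114,z[i+1]-z[i])], 'abs',[round(.5483+a[i+1]*.9774+.0004,4),round(-.2316+a[i+1]*.2114-.0019,4),round(.07+z[i+1]-.0167,4)])"
```

```text
1.8 [np.float64(-0.0106), np.float64(-0.0023), np.float64(0.003)] abs [np.float64(0.582), np.float64(-0.2263), np.float64(0.1994)]
1.7 [np.float64(-0.0144), np.float64(-0.0031), np.float64(0.0027)] abs [np.float64(0.5676), np.float64(-0.2294), np.float64(0.202)]
1.6 [np.float64(-0.0146), np.float64(-0.0032), np.float64(0.0012)] abs [np.float64(0.553), np.float64(-0.2326), np.float64(0.2032)]
1.5 [np.float64(-0.0147), np.float64(-0.0032), np.float64(-0.0003)] abs [np.float64(0.5383), np.float64(-0.2357), np.float64(0.2029)]
1.4 [np.float64(-0.0145), np.float64(-0.0031), np.float64(-0.0018)] abs [np.float64(0.5238), np.float64(-0.2389), np.float64(0.2011)]
1.3 [np.float64(-0.0143), np.float64(-0.0031), np.float64(-0.0033)] abs [np.float64(0.5095), np.float64(-0.242), np.float64(0.1978)]
1.2 [np.float64(-0.0139), np.float64(-0.003), np.float64(-0.0047)] abs [np.float64(0.4956), np.float64(-0.245), np.float64(0.1931)]
1.1 [np.float64(-0.0134), np.float64(-0.0029), np.float64(-0.0061)] abs [np.float64(0.4822), np.float64(-0.2479), np.float64(0.187)]
1.0 [np.float64(-0.0127), np.float64(-0
[... 725 characters left out ...]
64(-0.2613), np.float64(0.1252)]
0.4 [np.float64(-0.0064), np.float64(-0.0014), np.float64(-0.0135)] abs [np.float64(0.4137), np.float64(-0.2627), np.float64(0.1117)]
0.3 [np.float64(-0.005), np.float64(-0.0011), np.float64(-0.0141)] abs [np.float64(0.4086), np.float64(-0.2638), np.float64(0.0976)]
0.2 [np.float64(-0.0036), np.float64(-0.0008), np.float64(-0.0145)] abs [np.float64(0.405), np.float64(-0.2646), np.float64(0.0831)]
0.1 [np.float64(-0.0022), np.float64(-0.0005), np.float64(-0.0148)] abs [np.float64(0.4028), np.float64(-0.2651), np.float64(0.0683)]
-0.0 [np.float64(-0.0007), np.float64(-0.0002), np.float64(-0.015)] abs [np.float64(0.4021), np.float64(-0.2652), np.float64(0.0533)]
```

Call:
play_rows([
  [[-0.01,-0.002,0.003],[0,0,0],1],
  [[-0.014,-0.003,0.0027],[0,0,0],1],
  [[-0.0145,-0.003,0.001],[0,0,0],1],
  [[-0.0145,-0.003,0],[0,0,0],1],
])

```text
clock: 20.8
ee_pos: [0.5385, -0.2355, 0.2049]
ee_rot: [-0.703, 0.704, 0.077, -0.072]
contact_force: [1.8, -0.0, 0.2]
opening: 0.098
```

```bash
python3 lid.py
```

```text
20.8 [ 0.5385 -0.2355  0.2049] jaw ang 0.2112 down [ 0.008 -0.    -1.   ] F [ 1.8 -0.   0.2] open 0.098 q6 -0.7
along -0.0104 lat -0.0018 theta from x 1.502 z off vs bar -0.0148
```

Call:
play_rows([
  [[-0.0145,-0.0032,-0.0035],[0,0.008,0],1],
  [[-0.0143,-0.0031,-0.0035],[0,0,0],1],
  [[-0.014,-0.003,-0.005],[0,0,0],1],
  [[-0.0134,-0.003,-0.006],[0,0,0],1],
])

```text
clock: 21.3
ee_pos: [0.4777, -0.2486, 0.1869]
ee_rot: [-0.703, 0.703, 0.074, -0.074]
contact_force: [2.9, 0.0, -2.7]
opening: 0.099
```

```bash
python3 lid.py
```

```text
21.3 [ 0.4777 -0.2486  0.1869] jaw ang 0.2103 down [-0. -0. -1.] F [ 2.9  0.  -2.7] open 0.099 q6 -0.77
along -0.0726 lat -0.0017 theta from x 1.065 z off vs bar -0.0143
```

Call:
play_rows([
  [[-0.0115,-0.0025,-0.0075],[0,0,0],1],
  [[-0.011,-0.0024,-0.0085],[0,0,0],1],
  [[-0.01,-0.0022,-0.0095],[0,0,0],1],
  [[-0.0085,-0.002,-0.0095],[0,0,0],1],
], newtons=35)

```text
clock: 21.8
ee_pos: [0.4333, -0.2582, 0.1491]
ee_rot: [0.703, -0.703, -0.074, 0.074]
contact_force: [4.3, 1.3, -2.2]
opening: 0.095
```

```bash
python3 lid.py
```

```text
21.8 [ 0.4333 -0.2582  0.1491] jaw ang 0.2098 down [-0.  0. -1.] F [ 4.3  1.3 -2.2] open 0.095 q6 -0.83
along -0.118 lat -0.0017 theta from x 0.665 z off vs bar -0.0135
```

Call:
play_rows([
  [[-0.0085,-0.0018,-0.011],[0,0,0],1],
  [[-0.0072,-0.0016,-0.012],[0,0,0],1],
  [[-0.005,-0.0012,-0.0125],[0,0,0],1],
  [[-0.003,-0.0008,-0.011],[0,0,0],1],
])

```text
clock: 22.3
ee_pos: [0.4072, -0.2639, 0.099]
ee_rot: [0.703, -0.703, -0.074, 0.075]
contact_force: [0.8, 0.7, -0.1]
opening: 0.101
```

```bash
python3 lid.py
```

```text
22.3 [ 0.4072 -0.2639  0.099 ] jaw ang 0.2102 down [-0.002  0.    -1.   ] F [ 0.8  0.7 -0.1] open 0.101 q6 -0.87
along -0.1447 lat -0.0017 theta from x 0.267 z off vs bar -0.0106
```

Call:
play_rows([
  [[-0.0025,-0.0005,-0.012],[0,0,0],1],
  [[-0.0015,-0.0003,-0.012],[0,0,0],1],
  [[-0.0005,0,-0.008],[0,0,0],1],
  [[0,0,-0.004],[0,0,0],1],
])

```text
clock: 22.8
ee_pos: [0.401, -0.2651, 0.0595]
ee_rot: [0.703, -0.703, -0.073, 0.076]
contact_force: [-1.2, -1.5, 1.1]
opening: 0.099
```

```bash
python3 lid.py
```

```text
22.8 [ 0.401  -0.2651  0.0595] jaw ang 0.2111 down [-0.005  0.    -1.   ] F [-1.2 -1.5  1.1] open 0.099 q6 -0.88
along -0.1511 lat -0.0016 theta from x nan z off vs bar nanlid.py:5: RuntimeWarning: invalid value encountered in arccos
  print("along",round(d,4),"lat",round(lat,4),"theta from x",round(np.arccos(-d/.15),3),"z off vs bar",round(p[2]-(.07+.15*np.sin(np.arccos(-d/.15))),4))
```

Call:
play_rows([
  [[0,0,-0.002],[0,0,0],1],
  [[0,0,-0.002],[0,0,0],1],
  [[0,0,-0.002],[0,0,0],1],
])

```text
clock: 23.18
ee_pos: [0.4009, -0.2653, 0.0577]
ee_rot: [0.704, -0.702, -0.072, 0.078]
contact_force: [-5.1, 3.2, 15.6]
opening: 0.096
```

```bash
python3 -W ignore lid.py
```

```text
23.18 [ 0.4009 -0.2653  0.0577] jaw ang 0.2121 down [-0.009  0.002 -1.   ] F [-5.1  3.2 15.6] open 0.096 q6 -0.88
along -0.1511 lat -0.0018 theta from x nan z off vs bar nan
```

The lid is closed: 15.6 N push-back at bar height 74 mm. I open slightly and retreat upwards.

Call:
play_rows([
  [[0,0,0.0005],[0,0,0],0.4],
  [[0,0,0],[0,0,0],0.4],
  [[0,0,0],[0,0,0],0.4],
  [[0,0,0.01],[0,0.005,0],0.4],
  [[0,0,0.02],[0,0,0],0.4],
  [[0,0,0.04],[0,0,0],0.4],
  [[0,0,0.05],[0,0,0],0.4],
  [[-0.03,0.02,0.05],[0,0,0],0.4],
])

```text
clock: 24.18
ee_pos: [0.3692, -0.2431, 0.2306]
ee_rot: [0.707, -0.7, -0.068, 0.082]
contact_force: [-0.0, 0.0, 1.9]
opening: 0.301
```

Call:
play_rows([
  [[-0.03,0.05,0.03],[0,0,0],0.4],
  [[-0.02,0.05,0.03],[0,0,0],0.4],
  [[0,0.05,0],[0,0,0],0.4],
  [[0,0.05,0],[0,0,0],0.4],
  [[0,0.03,0],[0,0,0],0.4],
  [[0,0,0],[0,0,0],0.4],
  [[0,0,0],[0,0,0],0.4],
])

```text
clock: 25.05
ee_pos: [0.3198, -0.011, 0.3006]
ee_rot: [-0.703, 0.703, 0.074, -0.075]
contact_force: [-0.3, -0.5, -0.8]
opening: 0.297
```

```bash
python3 -W ignore - <<'E'
from st import *
st(); print(np.abs(arm.get_state()["qvel"]).max())
a=arm.get_image("top")[:,:,::-1]; b=arm.get_image("side")[:,:,::-1]
c=lambda im,x,y,w:cv2.resize(im[y:y+150,x:x+w],None,fx=3,fy=3,interpolation=cv2.INTER_CUBIC)
cv2.imwrite("pics/g9.png",np.hstack([c(a,350,130,120),c(b,250,200,140)]))
E
```

```text
25.05 [ 0.3198 -0.011   0.3006] jaw ang 0.2102 down [-0.002 -0.001 -1.   ] F [-0.3 -0.5 -0.8] open 0.297 q6 -0.38
0.010855907928288637
```

View pics/g9.png

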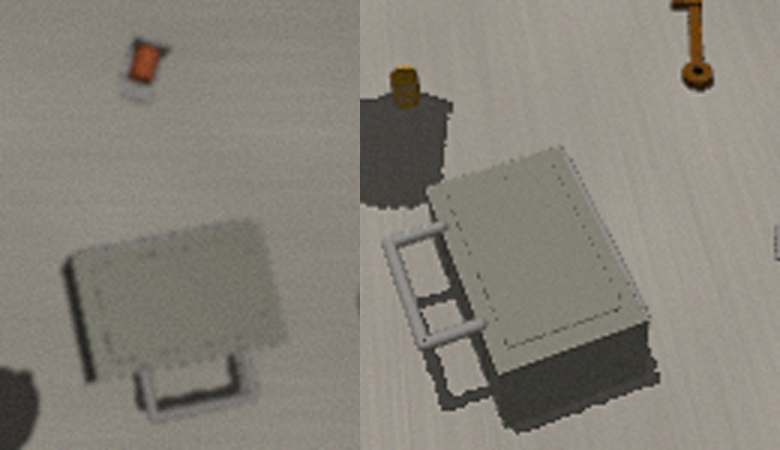

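The lid lies flat and closed on the box (side crop (540,250)), with the bar in front at (430,290). The coin stack, wiper arm and bracket have not moved, and the arm is clear and at rest. Handing in.

```bash
python3 -c "
from plant import arm
print(arm.sign_off())"
```

```text
the job is handed in; nothing more can be done
None
```

The bezel is on the floor of the tin box between the rubber blocks, slit up, and the lid is fully closed. I handed the job in at about 25 s of the 67 s; no verdict is reported.

- **Bezel:** I lifted it out of the cradle by its ends and stood it on the counter. I then gripped it by its long sides and lowered it into the nest. It touched the floor at the expected height, with about 14 N on the tool. The picture taken after I let go, with the lid still open, showed it upright and slit up; I did not measure its offset there.
- **Lid:** I pinched the bar and lowered it along its arc at about 0.8 rad/s. It stopped at the closed bar height of 74 mm, pushing back with 15.6 N. I then let go and moved the arm clear.
- **Last checks:** The lid lies flat in both views, and the arm is at rest and touching nothing. The coin stack, wiper arm and bracket look unmoved. I did not look at the nut driver, screwdriver or jar again at the end, but the arm never went near them.
- **Disagreements:** The two cameras differed by 1–3 mm on where the rubber blocks are, so I aimed between the two estimates. The arm also drifted by up to about 10 mm on fast moves, which I corrected before each grasp and before placing the bezel.
- **Pictures:** I viewed 13, one over the limit of 12.

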